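# Draw the bench loupe out to its mark over the movement and hold it

### The arm

A 6-joint arm with a two-finger parallel gripper is mounted at the origin on the work surface. World frame = base frame: x ahead of the robot, y to its left, z up, the work surface at z = 0. Lengths are in m, angles in degrees, forces in N, time in s.
With the tool pointing down it reaches from about 0.375 to 0.9 m from the base axis. Payload 3.1 kg.
Tool frame: the origin (TCP) lies where the fingers leave the gripper's body, on its centre line; the fingertips stand bot.tips_ahead ahead of it and the grasp point (between the pads) lies 51 mm ahead of it (bot.tips_ahead is the distance from the TCP to the fingertips, in m); z points along the fingers, x is the direction in which the jaws open and shut, and the axes are right-handed (so a half turn about z gives the same grasp; the last joint's range is limited). The gripper opens to 87 mm and grips with 3 to 60 N. Pads are 19 mm wide; open, the fingers measure 117 mm over their backs; the gripper's body (75 mm by 190 mm) begins 51 mm behind the grasp point.
Start: joints at [-74.513, 30.224, 82.088, -0, 67.689, -10.227], TCP at [0.271, -0.563, 0.292] pointing down, gripper open.
Joint ranges: [-176.69, 176.69], [-43.24, 126.21], [12.49, 139.97], [-82, 262], [0, 151.66], [-163.58, 163.58]. Speed limits (degrees/s): [159.86, 159.86, 180, 180, 180, 180].

### API

Orientations are given as a 3x3 rotation matrix whose columns are the frame's x, y, z axes.
In Python, from rig import bot, vision, nets gives the robot as it stands.
- The arm moves only by the tool play_rows, never from a script. Its argument "series" is a list of rows, each an object of numbers: "tx", "ty", "tz": the shift along the world's x, y, z as a fraction of full scale; "turn": the turn about the world's z as a fraction of full scale. A call has 1 to 10 rows; each row shifts and turns the commanded pose from where the row before left it; what a row does not reach is not made up. Full scale, the value 1, is 0.8 m for a shift and 60 degrees for a turn. A row lasts 1/10 s, in which the tool goes at most 50 mm and 8.59 degrees, less where a joint would pass 70% of its speed; a pose out of reach is approached as far as the arm can. A call with a number of a shift or a turn outside -1 to 1 is refused whole. A call with a gripper value outside its range is refused whole. "gripper" is the opening, from 0 (shut) to 1 (fully open), set as the call begins (left out, the last holds). The fingers move at their own pace and stop on an object; the grip force is fixed at half the most. Time passes only in rows, so rows that do not move let the fingers close. It gives the time, the measured TCP pose, the force and the opening at its end, in the units of the state.
- bot.read_state(): the state, without advancing time (a new reading comes with each control period).
- vision.capture(name): name is "scene" or "top" or "wrist"; returns a dict with "pixels" (480x640x3 uint8, blue, green, red), "fx", "fy", "cx", "cy" (pixels), "extrinsics" (4x4, takes a point from camera to world coordinates). Camera axes: x right, y down, z forward; pixel columns grow to the right and rows downward; lengths in m; the calibration is good to about 2 mm. A picture is of the moment at which its call begins. There is no depth.
- bot.hand_in(): hands the job in, once; it reports no verdict.
Trained networks look in a picture, given as the dict that the camera call returned (one of the last four; its "shot" number tells which), for a name from the list of things; names that differ only in an ending like _2 or _b are one class to them, and where a whole thing is asked for, a point or a joint stands for the part that bears it (a point fixed in the world has none). Each returns a list of dicts, best first, with "confidence" (0 to 1); they miss things now and then, are a little off and sometimes report something else, mostly with a low value. They report only what shows in the picture. A call takes as long as a camera call.
- nets.look_for(picture, query): "at" ([column, row] as shares, 0 to 1, of the picture: columns of its width, rows of its height, amid what is visible of it).
- nets.masks_of(picture, query): "region" (480x640 bool, what is visible of it) and "at" ([column, row] as shares, 0 to 1, of the picture: columns of its width, rows of its height, amid what is visible of it).
The state is a dict: "time_s": time; "joint_positions": joint angles; "qvel": joint speeds; "tau": joint torques, N m; "position": TCP position; "tcp_rot": TCP orientation; "force": force on the tool from outside, world axes, zero at the start; "moment": the same for the moment, N m; "opening": opening from 0.0 (shut) to 1.0 (fully open).
Only numpy, scipy, OpenCV 4.12 (cv2) and the standard library are available. Lean on these libraries where they do the work, as an engineer would, in place of code of your own. Each camera call takes 0.05 s, during which the arm holds its last target.

### The job

Get the bench loupe ready for someone to look at the watch movement: flip the toggle on the stand's white switch box over to on (towards its green dot), then squeeze the orange lock button on the side of the loupe arm's black grip and draw the arm out until its blue pointer stands on the red mark of the scale. Finish holding it there, at rest and still in your grip, because its spring pulls it home when it is let go. Do not touch the movement or its holder, and leave the other things on the bench where they lie.

Things in the scene. Friction and masses are not known exactly. Their poses are not given: they have to be found in the camera images.
- loupe_stand: Fixed bench loupe: aluminium base plate 350 x 210 x 12 mm with a post (x -125, y 0), a level sleeve on it, and a white switch box (84 x 64 mm, top at z 67, centred x -75, y -95). Origin on the bench under the sleeve's axis. x: level, along the sleeve, the way the arm extends; y: level, away from the switch box; z up. In mm the plate spans x -185 to 165, y -135 to 75.
- loupe_arm (a joint): How far the arm is drawn out, m: 0 home, 0.090 end stop; pointer on the red mark at 0.070. A spring pulls it home with 3 N at home, 3.9 N at the stop (friction 0.3 N). A lock holds it at home (0.5 mm play) until the orange button is squeezed in, and catches it again if it springs back home. Away from home nothing locks it. About 0.34 kg moves.
- loupe_grip (a point): Centre of the black grip block on the arm, 150 mm above the bench; slides with the arm along the stand's x; axes as the stand's. Block 36 mm long (x), 34 wide (y), 32 high (z), both y sides free, underside 134 mm above the bench. Orange button on its +y side at this height: 24 (x) x 20 (z) mm, standing 6 mm out: 40 mm over both at rest, 35 mm with the button in.
- lens (a point): Centre of the round lens in its white ring at the arm's end, 72 mm across and 14 mm thick, 62 mm ahead (+x) of the grip's centre. Slides with the arm.
- sleeve_mouth (a point): Mouth of the sleeve, on its axis, 150 mm above the bench; fixed. The black sleeve (34 mm wide, 30 high) runs back 144 mm from here; its first 24 mm are an aluminium collar 43 mm wide, 37 high. The bare steel arm (14 mm wide) comes out here; the grip block begins 10 mm ahead of it when home. Sleeve top 165 mm above the bench, with the white scale: a division every 10 mm, one wide red mark.
- lock_button (a joint): How far the orange button is squeezed into the grip, m: 0 out, 0.005 fully in. Pressed along the stand's -y. Starts to move at 2.1 N, fully in at about 3.9 N. The arm is free to leave home when it is more than about 0.0032 in (0.005 to be sure).
- pointer (a point): Blue pointer bar, 30 mm across the slotted sleeve top and 3 mm along it, fixed to the arm; the point is its centre. Moves with the arm along the stand's x.
- red_mark (a point): Red mark, 3 mm wide along the sleeve, on the white scale on top of the fixed sleeve; the point is at its centre, at the pointer's height. When pointer and mark have the same place along the stand's x, the loupe is centred over the movement.
- light_switch (a joint): Angle of the steel toggle of the loupe's ring light, rad: 0 off (leaning 0.4 from upright towards the stand's -x), 0.8 on (leaning 0.4 towards +x, the green dot). Over-centre spring with two detents: it snaps over by itself once past upright (0.4); about 0.085 N m is needed to leave a detent (2 to 4 N at the toggle).
- switch_pivot (a point): Fixed pivot of the toggle, 70 mm above the bench, on the switch box's top; the toggle swings about the stand's y axis through it. Axes as the stand's.
- switch_tip (a point): Upper end of the toggle: a round bar, 42 mm from the pivot, 10 mm thick in its upper half and 7 mm below. About 109 mm above the bench in either detent.
- movement_holder: Dark red round watch movement holder, 74 mm across, with a brass movement clamped in steel jaws on top; origin at the centre of its underside on the base plate (12 mm above the bench), its top 51 mm above the bench. It lies 132 mm ahead (stand's x) of where the grip is when home. Not to be touched.
- parts_tray: Loose white compartment tray, 100 x 140 x 18 mm; origin at the centre of its underside. Bystander.
- screwdriver: Loose small orange screwdriver, 120 mm long, lying on the bench; origin under its middle. Bystander.
- tweezers: Loose steel tweezers, 126 mm long, lying flat on the bench; origin under the middle. Bystander.
- glass_dish: Loose round glass dish, 56 mm across and 14 mm high, standing on the base plate; origin at the centre of its underside. Bystander.

How it is judged (in metres and radians):
On the way, in this order (a step that is already met when the one before it is completed fails the run):
1. the toggle is flipped to on (value of joint light_switch above 0.7 rad and value of joint loupe_arm below 0.01 m), for 0.1 s.
2. the lock button is squeezed in (value of joint lock_button above 0.003 m and contact force between the fingers and loupe_arm above 1 N), for 0.1 s.
3. the arm is drawn out to the red mark (value of joint loupe_arm between 0.066 and 0.074 m), for 0.2 s.
At the end, for the whole second after the job is handed in: The toggle is in its on detent (above 0.7 rad), the arm is drawn out to the red mark within 4 mm (joint 0.066 to 0.074 m) and at rest (under 10 mm/s), and the fingers still hold it there (at least 2 N on the arm) (all of step 3 and value of joint light_switch above 0.7 rad and velocity of joint loupe_arm between -0.01 and 0.01 m/s and contact force between the fingers and loupe_arm above 2 N); the arm keeps its last pose, push and grip.
It fails at once if parts tray pushed away (over 15 mm) (distance of parts_tray from where it was at the start of the episode above 0.015 m).
It fails at once if screwdriver pushed away (over 15 mm) (distance of screwdriver from where it was at the start of the episode above 0.015 m).
It fails at once if tweezers pushed away (over 15 mm) (distance of tweezers from where it was at the start of the episode above 0.015 m).
It fails at once if glass dish pushed away (over 15 mm) (distance of glass_dish from where it was at the start of the episode above 0.015 m).
It fails at once if the movement or its holder is touched by the robot (contact force between any of the fingers, the arm and movement_holder above 0.5 N).
It also fails if it takes over 45 s, if anything falls off the work surface, if the arm or the gripper's body presses on something with over 40 N, if the wrist force passes 120 N, or if a joint passes its speed limit or range.

## Working session

There is one attempt and no reset: what is moved stays moved. The work goes in short steps, Python scripts to look and compute and a tool call to move; the robot and the scene stay as the last step left them, time stands still between calls to the robot, and variables do not carry over. Pictures are saved under pics/ and viewed, and the job is handed in when it is done.

Besides the shell and the picture viewer there is one more tool, called by a JSON object that holds its "fn" and its "kwargs". play_rows: Moves the arm, as the interface text tells. Shift numbers are shares of 0.8 m and turn numbers shares of 60 degrees, none past 1 either way. Its arguments: {"type":"object","properties":{"series":{"type":"array"},"gripper":{"type":"number"}},"required":["series"]}

```bash
mkdir -p pics; ls; python3 - <<'E'
from rig import bot,vision,nets
import cv2,numpy as np
print(bot.read_state(), bot.tips_ahead)
for n in ("scene","top","wrist"):
    p=vision.capture(n); cv2.imwrite(f"pics/{n}0.png",p["pixels"])
    print(n,p["fx"],p["fy"],p["cx"],p["cy"],np.round(p["extrinsics"],4).tolist())
    for q in ("loupe_stand","loupe_grip","lens","pointer","red_mark","switch_tip","switch_pivot","sleeve_mouth","lock_button","movement_holder","glass_dish","parts_tray","screwdriver","tweezers"):
        try:
            r=nets.look_for(p,q)
            print(q,[(round(a["at"][0]*640),round(a["at"][1]*480),round(a["confidence"],2)) for a in r[:3]])
        except Exception as e: print(q,e)
print(bot.read_state()["time_s"])
E
```

```text
pics
{'time_s': 0.0, 'joint_positions': array([-7.45110853e+01,  3.02787227e+01,  8.21559954e+01, -2.65957216e-05,
        6.76902056e+01, -1.02273422e+01]), 'qvel': array([-0.06097632,  0.00781931, -0.00606894, -0.02388158,  0.04234185,
       -0.00831989]), 'tau': array([ 7.97986104e-04, -4.40042818e+01, -1.76588792e+01,  6.33742777e-02,
        5.83713397e-02, -1.57520244e-04]), 'position': array([ 0.27106396, -0.56251081,  0.29127626]), 'tcp_rot': array([[ 4.33914269e-01, -9.00953976e-01, -5.82674764e-04],
       [-9.00951610e-01, -4.33914488e-01,  2.10102890e-03],
       [-2.14576136e-03, -3.86704652e-04, -9.99997623e-01]]), 'force': array([-0.25700206, -0.06608279, -0.30135542]), 'moment': array([-0.04326382, -0.05191343, -0.00649246]), 'opening': 0.9999337477301858} 0.0697
scene 513.4659086884562 513.4659086884562 315.9409189060318 250.11092353748353 [[0.8762, 0.3427, -0.339, 1.0587], [0.4817, -0.5957, 0.6427, -0.8646], [0.0183, -0.7264, -0.687, 1.0534], [0.0, 0.0, 0.0, 1.0]]
loupe_stand [(327, 296, 0.63), (308, 276, 0.43)]
loupe_grip [(304, 264, 0.78)]
lens [(308, 265, 0.86)]
[... 776 characters left out ...]
ot [(343, 221, 0.76), (366, 274, 0.3)]
sleeve_mouth [(343, 223, 0.68)]
lock_button [(311, 192, 0.51)]
movement_holder [(367, 273, 0.56), (362, 231, 0.36)]
glass_dish [(318, 255, 0.88)]
parts_tray [(511, 312, 0.59)]
screwdriver [(127, 304, 0.76)]
tweezers []
wrist 414.5874967893205 414.5874967893205 317.68617014051165 239.83536309242402 [[0.4328, -0.8746, -0.2187, 0.3307], [-0.9015, -0.4199, -0.1048, -0.5371], [-0.0001, 0.2425, -0.9701, 0.3854], [0.0, 0.0, 0.0, 1.0]]
loupe_stand []
loupe_grip []
lens []
pointer []
red_mark []
switch_tip []
switch_pivot [(291, 16, 0.64)]
sleeve_mouth []
lock_button []
movement_holder []
glass_dish []
parts_tray [(288, 14, 0.77)]
screwdriver []
tweezers []
2.25
```

View pics/scene0.png

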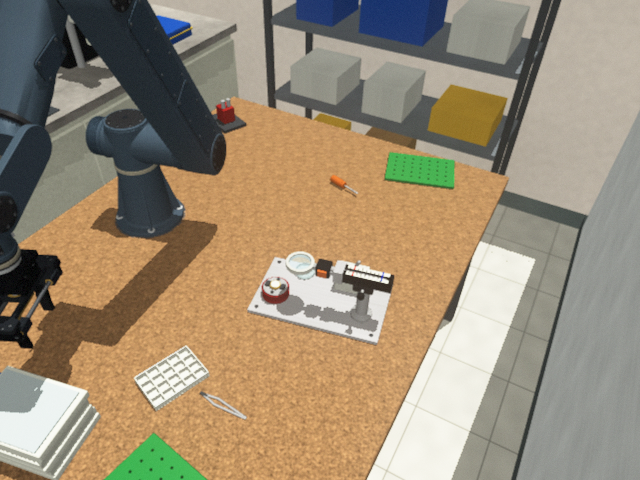

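View pics/top0.png

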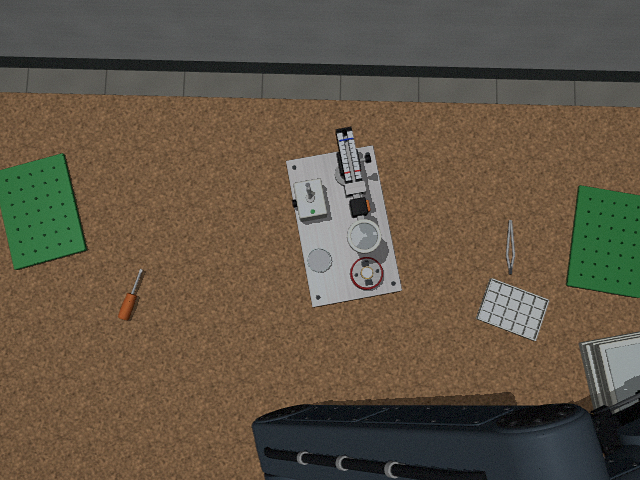

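```bash
python3 - <<'E'
import cv2
a=cv2.imread("pics/top0.png")[130:350,230:480]; cv2.imwrite("pics/topz.png",cv2.resize(a,None,fx=3,fy=2.7,interpolation=cv2.INTER_CUBIC)[:600])
a=cv2.imread("pics/scene0.png")[170:390,200:450]; cv2.imwrite("pics/scz.png",cv2.resize(a,None,fx=3,fy=2.7,interpolation=cv2.INTER_CUBIC)[:600])
E
```

```text
(no output)
```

View pics/topz.png

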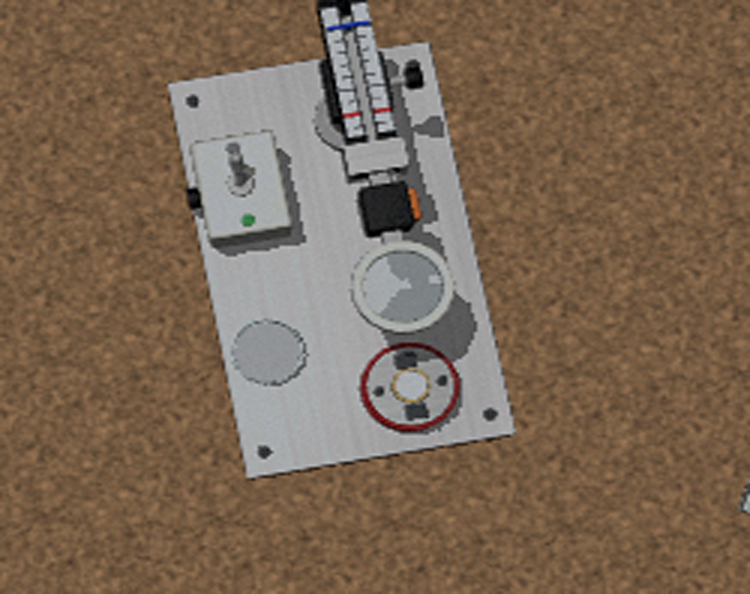

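View pics/scz.png

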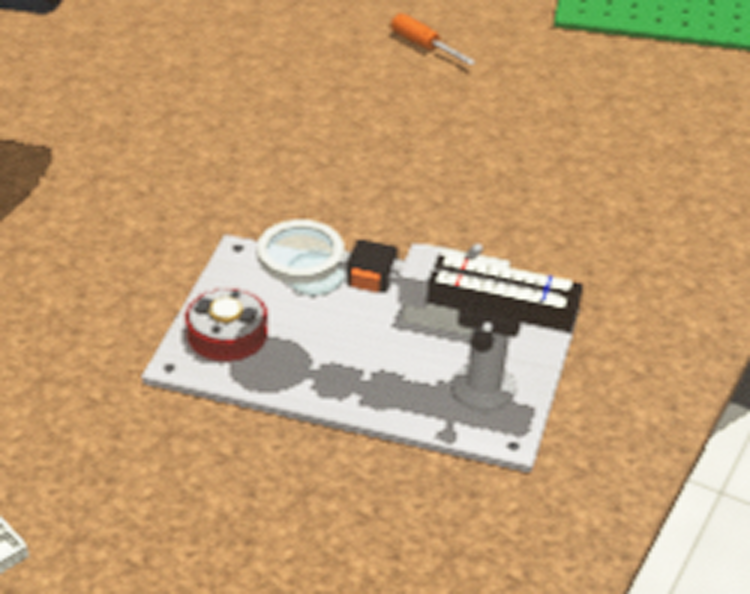

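```bash
cat > h.py <<'E'
import numpy as np
from scipy.optimize import least_squares
T=dict(f=611.1179,c=(324.6628,239.4489),E=np.array([[0.0235,-0.9916,0.1275,0.4278],[-0.9997,-0.0239,-0.0013,0.005],[0.0043,-0.1274,-0.9918,1.4176],[0,0,0,1]]))
S=dict(f=513.4659,c=(315.9409,250.1109),E=np.array([[0.8762,0.3427,-0.339,1.0587],[0.4817,-0.5957,0.6427,-0.8646],[0.0183,-0.7264,-0.687,1.0534],[0,0,0,1]]))
def proj(C,P):
    q=np.linalg.inv(C["E"])@np.append(P,1); return np.array([C["f"]*q[0]/q[2]+C["c"][0],C["f"]*q[1]/q[2]+C["c"][1]])
def ray(C,uv,z):
    d=C["E"][:3,:3]@np.array([(uv[0]-C["c"][0])/C["f"],(uv[1]-C["c"][1])/C["f"],1]);o=C["E"][:3,3]
    return o+d*(z-o[2])/d[2]
def w(p,s):  # stand->world
    c,n=np.cos(p[2]),np.sin(p[2]); return np.array([p[0]+c*s[0]-n*s[1],p[1]+n*s[0]+c*s[1],s[2]])
E
python3 - <<'E'
from h import *
tz=lambda x,y:(230+(x+.5)/3-.5,130+(y+.5)/2.7-.5)
sz=lambda x,y:(200+(x+.5)/3-.5,170+(y+.5)/2.7-.5)
obs=[(T,tz(170,84),(-.185,-.135,.012)),(T,tz(430,43),(-.185,.075,.012)),(T,tz(513,433),(.165,.075,.012)),(T,tz(247,477),(.165,-.135,.012)),
(S,sz(225,237),(.165,-.135,.012)),(S,sz(143,380),(.165,.075,.012)),(S,sz(530,466),(-.185,.075,.012))]
for sel in (obs,obs[:4],obs[4:]):
    r=least_squares(lambda p:np.concatenate([proj(C,w(p,s))-uv for C,uv,s in sel]),[.6,0,-2.9])
    print(r.x,np.degrees(r.x[2]),np.round(r.fun,1))
    p=r.x
    c,n=np.cos(p[2]),np.sin(p[2])
    def st(P): d=P[:2]-p[:2]; return np.round([c*d[0]+n*d[1],-n*d[0]+c*d[1]],4)
    for nm,uv,z in (("grip top",tz(386,209),.166),("lens",tz(403,286),.157),("holder",tz(411,386),.051),("toggle tip",tz(233,150),.109),("toggle base",tz(240,184),.07),("box centre",tz(240,182),.067),("red",tz(366,114),.168),("blue",tz(347,27),.168),("dot",tz(248,220),.067),("dish",tz(269,351),.026)):
        P=ray(T,uv,z); print(nm,P.round(4),st(P))
E
```

```text
[ 0.64129014 -0.07074084 -2.93756795] -168.3102455368034 [-0.4 -0.8  0.3 -1.   1.6  0.3  0.2  0.5 -0.1 -1.5 -0.7 -1.6  0.8 -0. ]
grip top [ 0.6582 -0.065   0.166 ] [-0.0177 -0.0021]
lens [ 0.5999 -0.0783  0.157 ] [ 0.0421 -0.0009]
holder [ 0.5308 -0.0926  0.051 ] [ 0.1126 -0.001 ]
toggle tip [0.7144 0.0439 0.109 ] [-0.0949 -0.0975]
toggle base [0.6943 0.0391 0.07  ] [-0.0742 -0.0968]
box centre [0.6966 0.0392 0.067 ] [-0.0764 -0.0964]
red [ 0.7322 -0.0498  0.168 ] [-0.0933 -0.0021]
blue [ 0.8013 -0.0352  0.168 ] [-0.1639 -0.0024]
dot [0.6647 0.0324 0.067 ] [-0.0438 -0.0962]
dish [0.5598 0.0143 0.026 ] [ 0.0626 -0.0998]
[ 0.64067087 -0.06977909 -2.94083322] -168.4973319079601 [-0.6 -0.8  0.2 -0.7  0.9  0.7 -0.5  0.7]
grip top [ 0.6582 -0.065   0.166 ] [-0.0181 -0.0011]
lens [ 0.5999 -0.0783  0.157 ] [0.0417 0.0003]
holder [ 0.5308 -0.0926  0.051 ] [0.1122 0.0005]
toggle tip [0.7144 0.0439 0.109 ] [-0.095  -0.0967]
toggle base [0.6943 0.0391 0.07  ] [-0.0743 -0.096 ]
box centre [0.6966 0.0392 0.067 ] [-0.0765 -0.0956]
red [ 0.7322 -0.0498  0.168 ] [-0.0937 -0.0014]
blue [ 0.8013 -0.0352  0.168 ] [-0.1643 -0.0019]
dot [0.6647 0.0324 0.067 ] [-0.0439 -0.0953]
dish [0.5598 0.0143 0.026 ] [ 0.0625 -0.0985]
[ 0.64274721 -0.07334396 -2.93227604] -168.00704173201044 [-0.4 -0.7 -0.8 -0.5  1.2  0.7]
grip top [ 0.6582 -0.065   0.166 ] [-0.0168 -0.0049]
lens [ 0.5999 -0.0783  0.157 ] [ 0.043 -0.004]
holder [ 0.5308 -0.0926  0.051 ] [ 0.1135 -0.0044]
toggle tip [0.7144 0.0439 0.109 ] [-0.0945 -0.0998]
toggle base [0.6943 0.0391 0.07  ] [-0.0738 -0.0992]
box centre [0.6966 0.0392 0.067 ] [-0.0761 -0.0989]
red [ 0.7322 -0.0498  0.168 ] [-0.0924 -0.0045]
blue [ 0.8013 -0.0352  0.168 ] [-0.163  -0.0044]
dot [0.6647 0.0324 0.067 ] [-0.0434 -0.0988]
dish [0.5598 0.0143 0.026 ] [ 0.063  -0.1029]
```

{"fn": "play_rows", "kwargs": {"series": [{"tx":0.03,"ty":0.038,"turn":0.14},{"tx":0.03,"ty":0.038,"turn":0.14},{"tx":0.03,"ty":0.038,"turn":0.14},{"tx":0.03,"ty":0.038,"turn":0.14},{"tx":0.03,"ty":0.038,"turn":0.14},{"tx":0.03,"ty":0.038,"turn":0.14},{"tx":0.03,"ty":0.038,"turn":0.14},{"tx":0.03,"ty":0.038,"turn":0.14},{"tx":0.03,"ty":0.038,"turn":0.14},{"tx":0.03,"ty":0.038}], "gripper": 0}}

```text
invalid input
```

{"fn": "play_rows", "kwargs": {"series": [{"tx":0.03,"ty":0.038},{"tx":0.03,"ty":0.038},{"tx":0.03,"ty":0.038},{"tx":0.03,"ty":0.038},{"tx":0.03,"ty":0.038},{"tx":0.03,"ty":0.038},{"tx":0.03,"ty":0.038},{"tx":0.03,"ty":0.038},{},{}]}}

```text
invalid input
```

```bash
python3 - <<'E'
from rig import bot,vision
import numpy as np
print({k:np.round(v,3) for k,v in bot.read_state().items() if k in("time_s","position","tcp_rot","joint_positions","opening","force")})
E
```

```text
{'time_s': np.float64(2.25), 'joint_positions': array([-74.514,  30.222,  82.089,   0.   ,  67.69 , -10.226]), 'position': array([ 0.271, -0.563,  0.292]), 'tcp_rot': array([[ 0.434, -0.901,  0.   ],
       [-0.901, -0.434,  0.   ],
       [-0.   , -0.   , -1.   ]]), 'force': array([-0.537,  0.091, -0.217]), 'opening': np.float64(0.999)}
```

Rows probably need all four keys.

{"fn": "play_rows", "kwargs": {"series": [{"tx":0.03,"ty":0.038,"tz":0,"turn":0.14},{"tx":0.03,"ty":0.038,"tz":0,"turn":0.14}], "gripper": 0}}

```text
time_s: 2.45
position: [0.3191, -0.5024, 0.2921]
tcp_rot: [[0.678, -0.735, 0.0], [-0.735, -0.678, -0.0], [0.0, -0.0, -1.0]]
force: [0.2, 0.7, -0.6]
opening: 0.895
```

{"fn": "play_rows", "kwargs": {"series": [{"tx":0.03,"ty":0.038,"tz":0,"turn":0.14},{"tx":0.03,"ty":0.038,"tz":0,"turn":0.14},{"tx":0.03,"ty":0.038,"tz":0,"turn":0.14},{"tx":0.03,"ty":0.038,"tz":0,"turn":0.14},{"tx":0.03,"ty":0.038,"tz":0,"turn":0.14},{"tx":0.03,"ty":0.038,"tz":0,"turn":0.14},{"tx":0.03,"ty":0.038,"tz":0,"turn":0.14},{"tx":0.03,"ty":0.038,"tz":0,"turn":0},{"tx":0.03,"ty":0.038,"tz":0,"turn":0},{"tx":0.03,"ty":0.038,"tz":0,"turn":0}]}}

```text
time_s: 3.45
position: [0.5601, -0.1969, 0.2924]
tcp_rot: [[0.981, 0.196, 0.0], [0.196, -0.981, -0.0], [0.0, 0.0, -1.0]]
force: [0.1, -0.0, -0.7]
opening: 0.032
```

{"fn": "play_rows", "kwargs": {"series": [{"tx":0.03,"ty":0.038,"tz":0,"turn":0},{"tx":0.03,"ty":0.038,"tz":0,"turn":0},{"tx":0.03,"ty":0.038,"tz":0,"turn":0},{"tx":0.03,"ty":0.038,"tz":0,"turn":0},{"tx":0.03,"ty":0.038,"tz":0,"turn":0},{"tx":0.03,"ty":0.038,"tz":0,"turn":0},{"tx":0.03,"ty":0.038,"tz":0,"turn":0},{"tx":0.02,"ty":0.038,"tz":0,"turn":0},{"tx":0,"ty":0,"tz":0,"turn":0}]}}

```text
time_s: 4.35
position: [0.7446, 0.0497, 0.2917]
tcp_rot: [[0.98, 0.201, 0.001], [0.201, -0.98, 0.002], [0.002, -0.002, -1.0]]
force: [-1.2, 0.8, 0.5]
opening: 0.008
```

```bash
python3 - <<'E'
from rig import bot,vision
import cv2
for n in ("top","wrist"):
    p=vision.capture(n); cv2.imwrite(f"pics/{n}1.png",p["pixels"]); print(p["extrinsics"].round(4).tolist())
E
```

```text
[[0.0235, -0.9916, 0.1275, 0.4278], [-0.9997, -0.0239, -0.0013, 0.005], [0.0043, -0.1274, -0.9918, 1.4176], [0.0, 0.0, 0.0, 1.0]]
[[0.9801, 0.1927, 0.0474, 0.7308], [0.1985, -0.9509, -0.2373, 0.1093], [-0.0007, 0.242, -0.9703, 0.3847], [0.0, 0.0, 0.0, 1.0]]
```

View pics/wrist1.png

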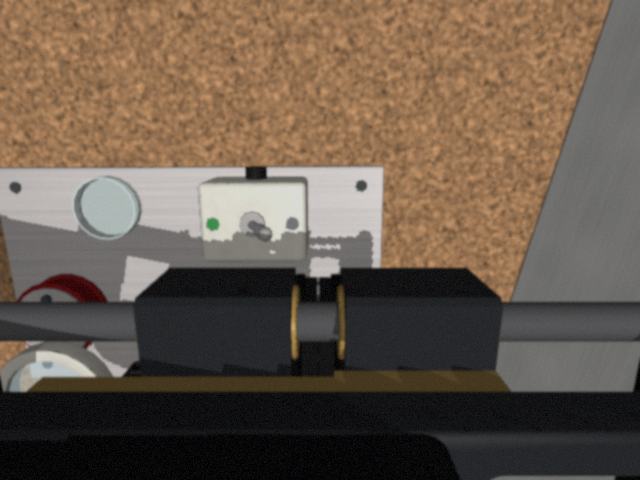

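View pics/top1.png

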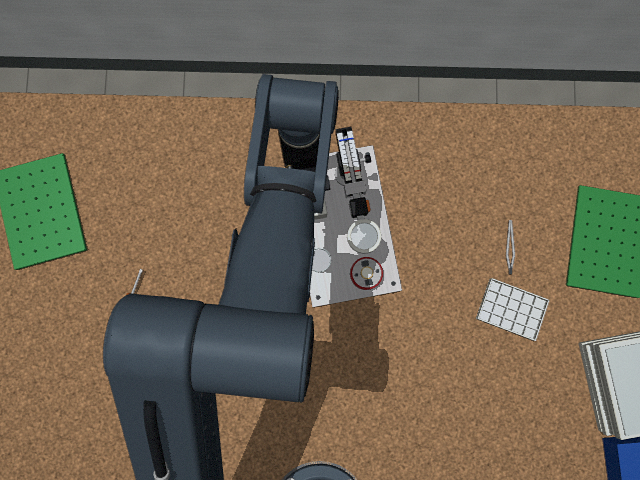

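```bash
python3 - <<'E'
from h import *
W=dict(f=414.5875,c=(317.686,239.835),E=np.array([[0.9801,0.1927,0.0474,0.7308],[0.1985,-0.9509,-0.2373,0.1093],[-0.0007,0.242,-0.9703,0.3847],[0,0,0,1]]))
for nm,uv,z in (("pivot",(252,222),.07),("tip",(264,236),.109),("dot",(213,224),.067),("dish",(107,206),.026)): print(nm,ray(W,uv,z).round(4))
E
python3 -c "
import cv2
a=cv2.imread('pics/wrist1.png')[160:400,130:510]; cv2.imwrite('pics/wz.png',cv2.resize(a,None,fx=2.1,fy=2.1,interpolation=2))"
```

```text
pivot [0.6935 0.0362 0.07  ]
tip [0.7078 0.0372 0.109 ]
dot [0.6635 0.0278 0.067 ]
dish [0.5618 0.0149 0.026 ]
```

View pics/wz.png

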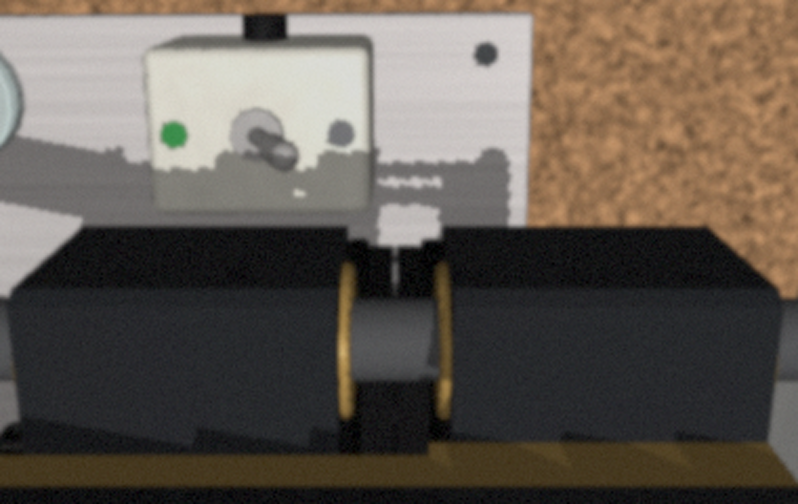

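{"fn": "play_rows", "kwargs": {"series": [{"tx":0,"ty":-0.003,"tz":-0.05,"turn":0},{"tx":0,"ty":0,"tz":-0.05,"turn":0},{"tx":0,"ty":0,"tz":-0.04,"turn":0},{"tx":0,"ty":0,"tz":-0.027,"turn":0},{"tx":0,"ty":0,"tz":0,"turn":0}]}}

```text
time_s: 4.95
position: [0.7401, 0.0408, 0.1542]
tcp_rot: [[0.981, 0.194, -0.009], [0.194, -0.981, 0.0], [-0.009, -0.002, -1.0]]
force: [-1.0, -0.3, -0.3]
opening: 0.004
```

{"fn": "play_rows", "kwargs": {"series": [{"tx":-0.007,"ty":-0.0014,"tz":0,"turn":0},{"tx":-0.007,"ty":-0.0014,"tz":0,"turn":0},{"tx":-0.007,"ty":-0.0014,"tz":0,"turn":0},{"tx":-0.007,"ty":-0.0014,"tz":0,"turn":0},{"tx":-0.007,"ty":-0.0014,"tz":0,"turn":0}]}}

```text
time_s: 5.45
position: [0.7178, 0.037, 0.1614]
tcp_rot: [[0.981, 0.196, 0.01], [0.196, -0.981, 0.0], [0.01, 0.002, -1.0]]
force: [3.9, 1.1, 2.1]
opening: 0.007
```

{"fn": "play_rows", "kwargs": {"series": [{"tx":-0.007,"ty":-0.0014,"tz":0,"turn":0},{"tx":-0.007,"ty":-0.0014,"tz":0,"turn":0},{"tx":-0.007,"ty":-0.0014,"tz":0,"turn":0},{"tx":0,"ty":0,"tz":0,"turn":0},{"tx":0,"ty":0,"tz":0,"turn":0}]}}

```text
time_s: 5.95
position: [0.6987, 0.0335, 0.159]
tcp_rot: [[0.981, 0.196, 0.002], [0.196, -0.981, -0.0], [0.001, 0.0, -1.0]]
force: [3.6, 0.6, 2.6]
opening: 0.009
```

```bash
python3 - <<'E'
from rig import bot,vision
import cv2
for n in ("scene","wrist"):
    p=vision.capture(n); a=p["pixels"]; cv2.imwrite(f"pics/{n}2.png",a if n=="wrist" else cv2.resize(a[220:360,230:420],None,fx=4,fy=4,interpolation=2))
E
```

```text
(no output)
```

View pics/wrist2.png

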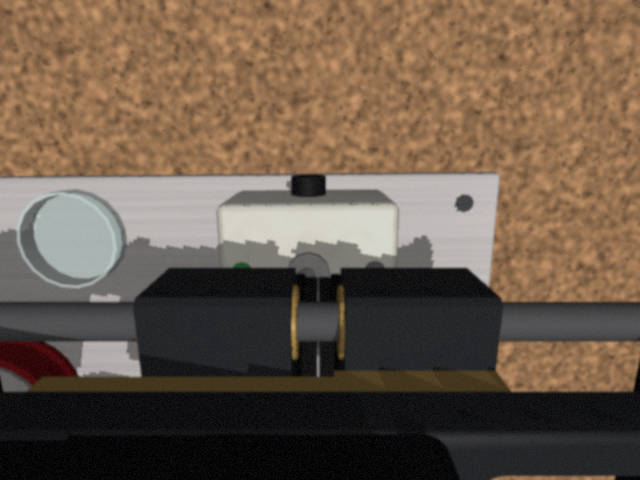

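View pics/scene2.png

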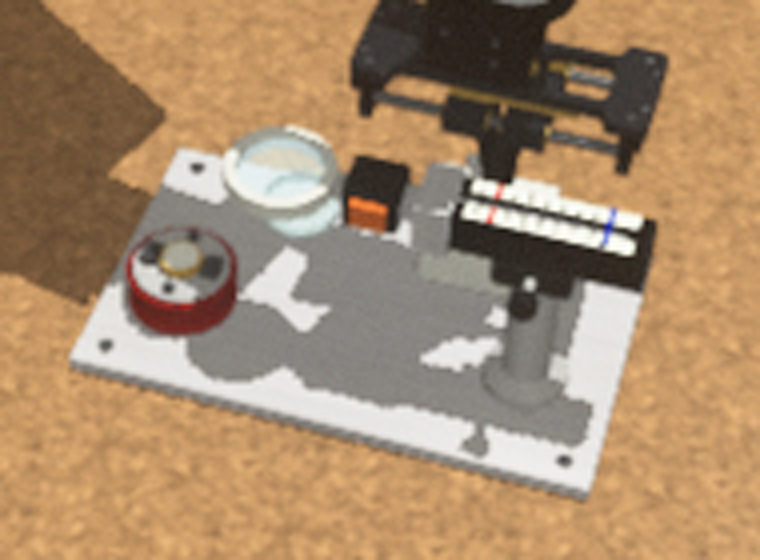

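{"fn": "play_rows", "kwargs": {"series": [{"tx":-0.005,"ty":-0.001,"tz":0,"turn":0},{"tx":0,"ty":0,"tz":0,"turn":0}]}}

```text
time_s: 6.25
position: [0.6977, 0.0333, 0.1592]
tcp_rot: [[0.981, 0.195, 0.01], [0.195, -0.981, 0.001], [0.01, 0.001, -1.0]]
force: [9.8, 2.7, -0.8]
opening: 0.01
```

{"fn": "play_rows", "kwargs": {"series": [{"tx":0.012,"ty":0.0025,"tz":0,"turn":0},{"tx":0.01,"ty":0.002,"tz":0.02,"turn":0},{"tx":0,"ty":0,"tz":0.05,"turn":0},{"tx":0,"ty":0,"tz":0.05,"turn":0},{"tx":0.02,"ty":0,"tz":0.05,"turn":0},{"tx":0,"ty":0,"tz":0,"turn":0}], "gripper": 0}}

```text
time_s: 6.85
position: [0.7304, 0.0361, 0.3006]
tcp_rot: [[0.98, 0.196, 0.008], [0.196, -0.981, -0.002], [0.008, 0.003, -1.0]]
force: [0.2, -0.6, 1.2]
opening: 0.004
```

```bash
python3 - <<'E'
from rig import bot,vision
import cv2
for n in ("wrist",):
    p=vision.capture(n); a=p["pixels"]; cv2.imwrite(f"pics/{n}3.png",a)
E
```

```text
(no output)
```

View pics/wrist3.png

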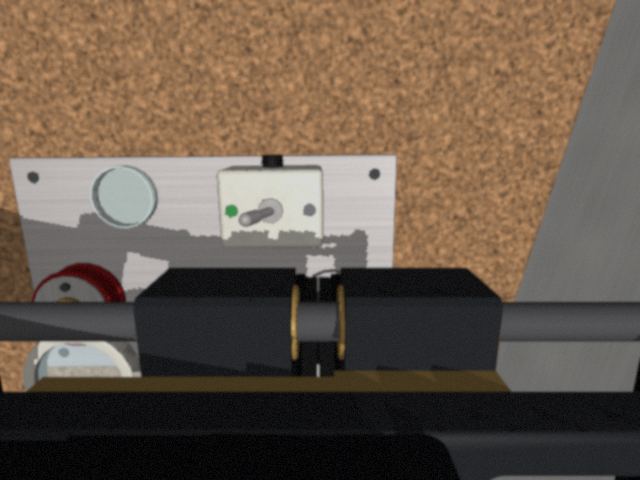

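{"fn": "play_rows", "kwargs": {"series": [{"tx":0,"ty":0,"tz":0,"turn":-0.14},{"tx":0,"ty":0,"tz":0,"turn":-0.14},{"tx":-0.01,"ty":-0.015,"tz":0,"turn":-0.14},{"tx":-0.01,"ty":-0.015,"tz":0,"turn":-0.14},{"tx":-0.01,"ty":-0.015,"tz":0,"turn":-0.14},{"tx":-0.01,"ty":-0.015,"tz":0,"turn":-0.14},{"tx":-0.01,"ty":-0.015,"tz":0,"turn":-0.14},{"tx":-0.01,"ty":-0.015,"tz":0,"turn":-0.14},{"tx":-0.01,"ty":-0.015,"tz":0,"turn":-0.14},{"tx":-0.01,"ty":-0.015,"tz":0,"turn":-0.14}], "gripper": 1}}

```text
time_s: 7.9
position: [0.6608, -0.0595, 0.2912]
tcp_rot: [[0.292, -0.956, -0.01], [-0.956, -0.292, 0.002], [-0.005, 0.009, -1.0]]
force: [0.3, -0.1, 0.1]
opening: 0.834
```

{"fn": "play_rows", "kwargs": {"series": [{"tx":-0.01,"ty":-0.006,"tz":0,"turn":-0.095},{"tx":0,"ty":0,"tz":0,"turn":0},{"tx":0,"ty":0,"tz":0,"turn":0},{"tx":0,"ty":0,"tz":0,"turn":0}]}}

```text
time_s: 8.3
position: [0.6556, -0.0639, 0.2935]
tcp_rot: [[0.203, -0.979, -0.003], [-0.979, -0.203, 0.001], [-0.001, 0.002, -1.0]]
force: [-0.7, -0.1, -0.6]
opening: 0.997
```

```bash
python3 - <<'E'
from rig import bot,vision
import cv2
p=vision.capture("wrist"); cv2.imwrite("pics/wrist4.png",p["pixels"]); print(p["extrinsics"].tolist())
p=vision.capture("scene"); cv2.imwrite("pics/scene4.png",cv2.resize(p["pixels"][180:360,230:420],None,fx=3.3,fy=3.3,interpolation=2))
E
```

```text
[[0.20197830629167846, -0.9494946301175484, -0.24013477708462583, 0.7204823410654968], [-0.9793890655194871, -0.19615077354246035, -0.048186433563383646, -0.05312346897051728], [-0.0013498623666468638, 0.244917989165011, -0.9695428595245065, 0.3864713752589247], [0.0, 0.0, 0.0, 1.0]]
```

View pics/wrist4.png

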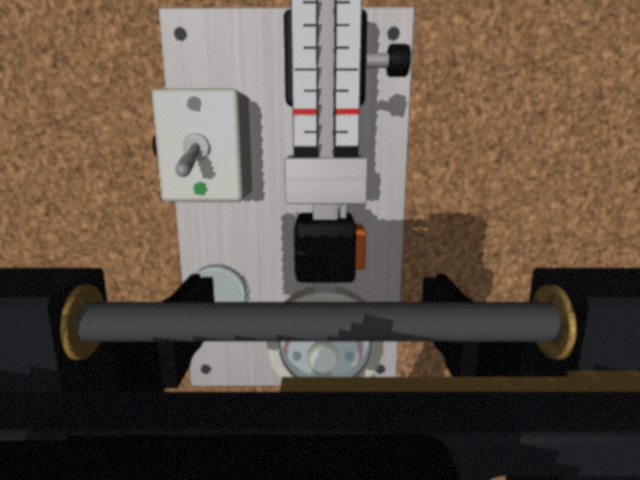

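View pics/scene4.png

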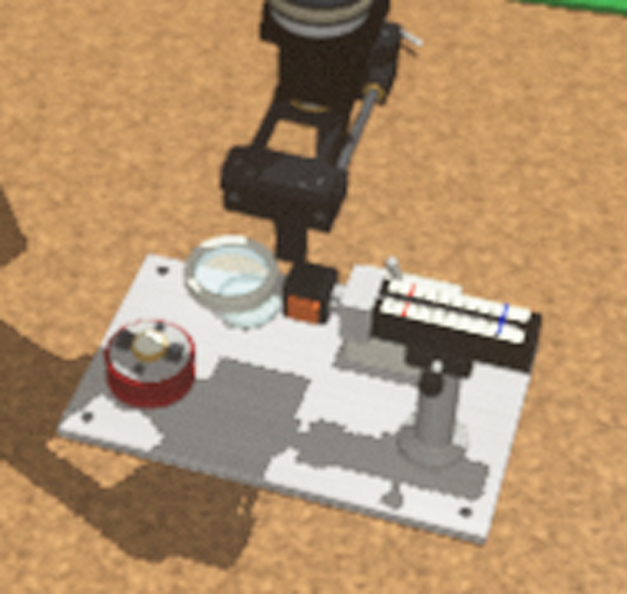

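```bash
python3 - <<'E'
from h import *
E=np.array([[0.20197830629167846, -0.9494946301175484, -0.24013477708462583, 0.7204823410654968], [-0.9793890655194871, -0.19615077354246035, -0.048186433563383646, -0.05312346897051728], [-0.0013498623666468638, 0.244917989165011, -0.9695428595245065, 0.3864713752589247],[0,0,0,1]])
W=dict(f=414.5875,c=(317.686,239.835),E=E)
p=[.641,-.0703,np.radians(-168.4)]
c,n=np.cos(p[2]),np.sin(p[2])
def st(P): d=P[:2]-p[:2]; return np.round([c*d[0]+n*d[1],-n*d[0]+c*d[1]],4)
for nm,uv,z in (("tl",(297,214),.166),("tr",(354,214),.166),("bl",(296,282),.166),("br",(356,282),.166),("btn outer top",(366,248),.16),("collar front l",(286,202),.168),("collar front r",(366,202),.168),("red l",(306,111),.167),("red r",(346,111),.167)):
    P=ray(W,uv,z); print(nm,P.round(4),st(P))
print("tcp",st(np.array([.6556,-.0639,0])))
E
```

```text
tl [ 0.6777 -0.0502  0.166 ] [-0.04   -0.0123]
tr [ 0.6839 -0.0804  0.166 ] [-0.04    0.0185]
bl [ 0.6394 -0.0571  0.166 ] [-0.0011 -0.0133]
br [ 0.6463 -0.0901  0.166 ] [-0.0012  0.0205]
btn outer top [ 0.6653 -0.0921  0.16  ] [-0.0194  0.0263]
collar front l [ 0.6833 -0.0433  0.168 ] [-0.0468 -0.0179]
collar front r [ 0.6919 -0.0849  0.168 ] [-0.0469  0.0246]
red l [ 0.7308 -0.0446  0.167 ] [-0.0931 -0.0071]
red r [ 0.7349 -0.0645  0.167 ] [-0.0932  0.0132]
tcp [-0.0156 -0.0033]
```

{"fn": "play_rows", "kwargs": {"series": [{"tx":0.0054,"ty":-0.005,"tz":0,"turn":0},{"tx":0,"ty":0,"tz":-0.04,"turn":0},{"tx":0,"ty":0,"tz":-0.04,"turn":0},{"tx":0,"ty":0,"tz":-0.025,"turn":0},{"tx":0,"ty":0,"tz":-0.01,"turn":0},{"tx":0,"ty":0,"tz":0,"turn":0},{"tx":0,"ty":0,"tz":0,"turn":0}]}}

```text
time_s: 9.1
position: [0.6612, -0.0687, 0.2037]
tcp_rot: [[0.201, -0.979, 0.002], [-0.979, -0.202, -0.001], [0.001, -0.002, -1.0]]
force: [0.0, 1.0, -0.3]
opening: 1.002
```

```bash
python3 - <<'E'
from rig import bot,vision
import cv2
s=bot.read_state(); print(s["position"].round(4),s["force"].round(2))
p=vision.capture("wrist"); cv2.imwrite("pics/wrist5.png",p["pixels"]); print(p["extrinsics"].tolist())
p=vision.capture("scene"); cv2.imwrite("pics/scene5.png",cv2.resize(p["pixels"][180:360,230:420],None,fx=3.3,fy=3.3,interpolation=2))
E
```

```text
[ 0.6612 -0.0687  0.2037] [ 0.02  0.97 -0.31]
[[0.20029650953381903, -0.9509878630736784, -0.23559157997501962, 0.7257577618122633], [-0.9797348492468976, -0.1941821714076776, -0.04912137496606997, -0.05789979019470947], [0.0009661468453089181, 0.24065612103987016, -0.9706099618107757, 0.29694073239501406], [0.0, 0.0, 0.0, 1.0]]
```

View pics/wrist5.png

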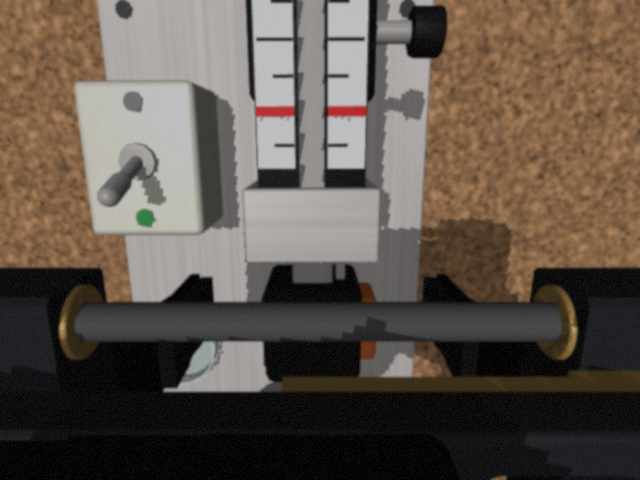

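View pics/scene5.png

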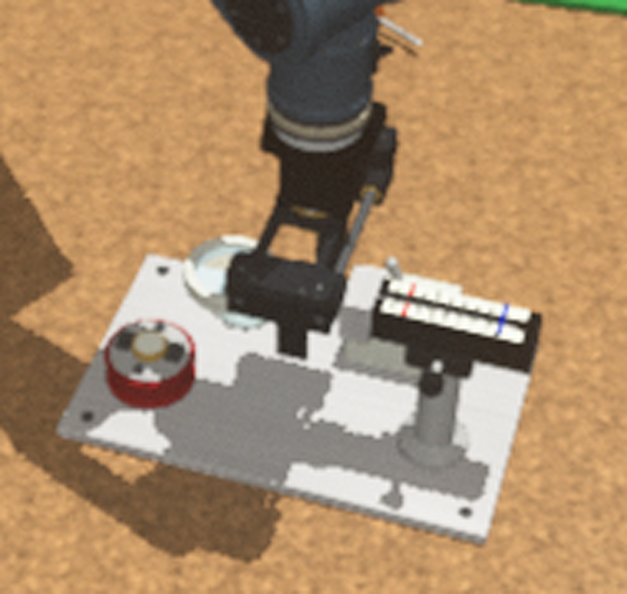

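{"fn": "play_rows", "kwargs": {"series": [{"tx":0,"ty":0,"tz":-0.002,"turn":0},{"tx":0,"ty":0,"tz":0,"turn":0},{"tx":0,"ty":0,"tz":0,"turn":0},{"tx":0,"ty":0,"tz":0,"turn":0},{"tx":0,"ty":0,"tz":0,"turn":0},{"tx":0,"ty":0,"tz":0,"turn":0},{"tx":0,"ty":0,"tz":0,"turn":0},{"tx":0,"ty":0,"tz":0,"turn":0}], "gripper": 0}}

```text
time_s: 10.0
position: [0.6601, -0.0675, 0.2009]
tcp_rot: [[0.201, -0.98, -0.001], [-0.98, -0.201, 0.002], [-0.002, 0.0, -1.0]]
force: [-0.2, 2.0, 0.4]
opening: 0.4
```

{"fn": "play_rows", "kwargs": {"series": [{"tx":-0.004,"ty":-0.0008,"tz":0,"turn":0},{"tx":-0.008,"ty":-0.0016,"tz":0,"turn":0},{"tx":-0.01,"ty":-0.002,"tz":0,"turn":0},{"tx":-0.01,"ty":-0.002,"tz":0,"turn":0},{"tx":-0.01,"ty":-0.002,"tz":0,"turn":0},{"tx":-0.01,"ty":-0.002,"tz":0,"turn":0},{"tx":-0.01,"ty":-0.002,"tz":0,"turn":0},{"tx":-0.008,"ty":-0.0016,"tz":0,"turn":0},{"tx":-0.008,"ty":-0.0016,"tz":0,"turn":0},{"tx":-0.004,"ty":-0.0008,"tz":0,"turn":0}]}}

```text
time_s: 11.0
position: [0.5947, -0.0811, 0.201]
tcp_rot: [[0.201, -0.98, 0.001], [-0.98, -0.201, 0.001], [-0.001, -0.001, -1.0]]
force: [4.0, 4.5, -2.2]
opening: 0.399
```

{"fn": "play_rows", "kwargs": {"series": [{"tx":0,"ty":0,"tz":0,"turn":0},{"tx":0,"ty":0,"tz":0,"turn":0},{"tx":0,"ty":0,"tz":0,"turn":0}]}}

```text
time_s: 11.3
position: [0.5949, -0.0811, 0.201]
tcp_rot: [[0.201, -0.98, -0.0], [-0.98, -0.201, 0.001], [-0.001, -0.0, -1.0]]
force: [2.6, 4.5, -2.3]
opening: 0.398
```

```bash
python3 - <<'E'
from rig import bot,vision
import cv2
s=bot.read_state(); print(s["position"].round(4),s["force"].round(2),s["opening"])
p=vision.capture("wrist"); cv2.imwrite("pics/wrist6.png",p["pixels"]); print(p["extrinsics"].tolist())
p=vision.capture("scene"); cv2.imwrite("pics/scene6.png",cv2.resize(p["pixels"][180:360,230:420],None,fx=3.3,fy=3.3,interpolation=2))
p=vision.capture("top"); cv2.imwrite("pics/top6.png",cv2.resize(p["pixels"][110:310,270:430],None,fx=3,fy=3,interpolation=2))
E
```

```text
[ 0.5949 -0.0811  0.201 ] [ 2.58  4.45 -2.32] 0.3982506876323835
[[0.19996485704147443, -0.9505564195676376, -0.23760586938696404, 0.6595817829127163], [-0.979802711289969, -0.19420343473619317, -0.04766206967274451, -0.07050318313515079], [-0.0008383896511204005, 0.2423376139921689, -0.9701916191904434, 0.2941138385874291], [0.0, 0.0, 0.0, 1.0]]
```

View pics/wrist6.png

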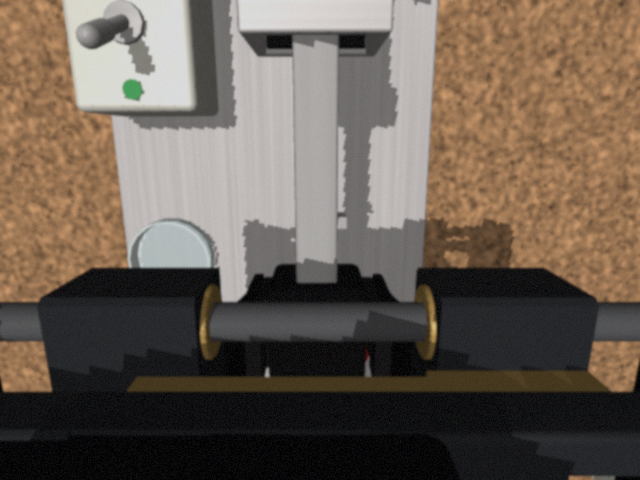

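View pics/scene6.png

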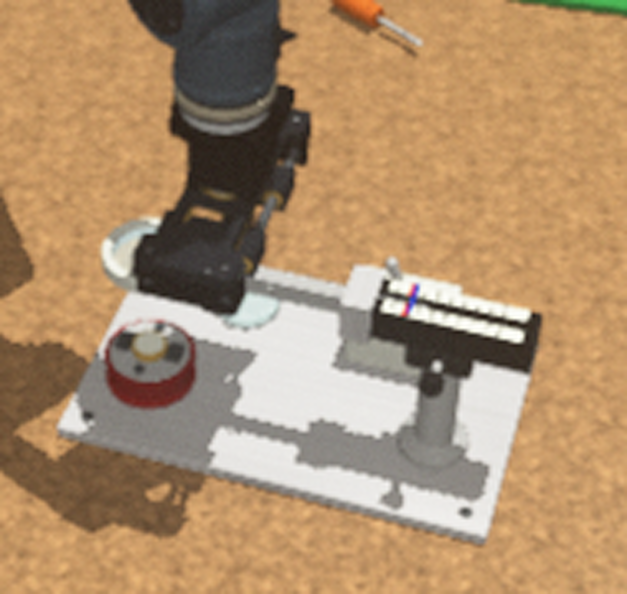

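View pics/top6.png

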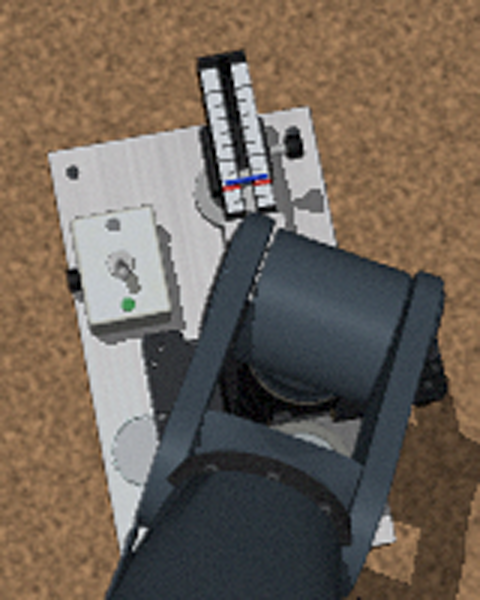

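{"fn": "play_rows", "kwargs": {"series": [{"tx":-0.0022,"ty":0,"tz":0,"turn":0},{"tx":-0.0021,"ty":0,"tz":0,"turn":0},{"tx":0,"ty":0,"tz":0,"turn":0},{"tx":0,"ty":0,"tz":0,"turn":0},{"tx":0,"ty":0,"tz":0,"turn":0},{"tx":0,"ty":0,"tz":0,"turn":0}]}}

```text
time_s: 12.05
position: [0.5915, -0.0817, 0.201]
tcp_rot: [[0.201, -0.98, 0.0], [-0.98, -0.201, -0.0], [0.0, -0.0, -1.0]]
force: [3.7, 1.7, -3.5]
opening: 0.394
```

```bash
python3 - <<'E'
from rig import bot,vision
import cv2,numpy as np
s=bot.read_state(); print(s["position"].round(4),s["force"].round(2),s["opening"],s["qvel"].round(2))
d=s["position"]-np.array([.6601,-.0675,.2009]); print("pull",-(.9796*d[0]+.2011*d[1]))
p=vision.capture("scene"); a=cv2.resize(p["pixels"][245:310,320:410],None,fx=7,fy=7,interpolation=2)
p=vision.capture("top"); b=cv2.resize(p["pixels"][120:210,300:400],None,fx=6,fy=6,interpolation=2)
cv2.imwrite("pics/scene7.png",a);cv2.imwrite("pics/top7.png",b)
E
```

```text
[ 0.5915 -0.0817  0.201 ] [ 3.73  1.69 -3.48] 0.3944040647056941 [-0.08 -0.06  0.01 -0.13  0.02 -0.09]
pull 0.0700866696428697
```

View pics/scene7.png

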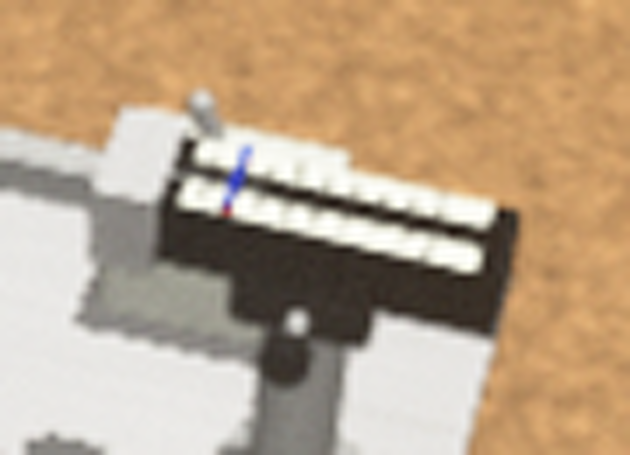

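View pics/top7.png

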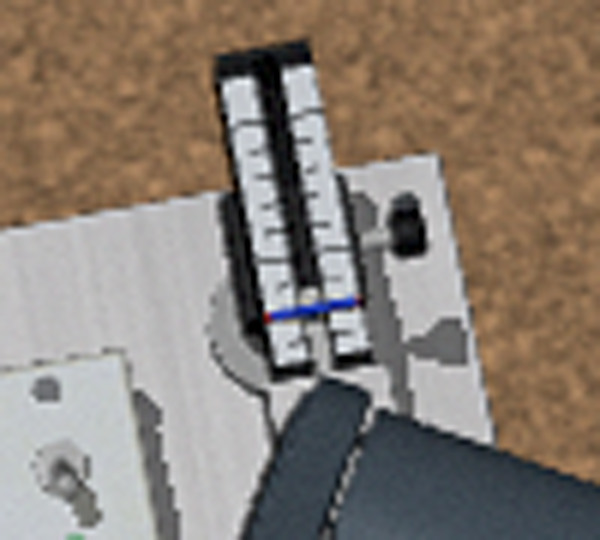

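{"fn": "play_rows", "kwargs": {"series": [{"tx":0,"ty":0,"tz":0,"turn":0},{"tx":0,"ty":0,"tz":0,"turn":0},{"tx":0,"ty":0,"tz":0,"turn":0},{"tx":0,"ty":0,"tz":0,"turn":0},{"tx":0,"ty":0,"tz":0,"turn":0}]}}

```text
time_s: 12.65
position: [0.5913, -0.0818, 0.201]
tcp_rot: [[0.201, -0.98, 0.0], [-0.98, -0.201, -0.0], [0.0, -0.0, -1.0]]
force: [4.0, 0.6, -5.2]
opening: 0.395
```

```bash
python3 - <<'E'
from rig import bot,vision
import cv2
p=vision.capture("top"); b=cv2.resize(p["pixels"][120:210,300:400],None,fx=6,fy=6,interpolation=2)
cv2.imwrite("pics/top8.png",b)
E
```

```text
(no output)
```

View pics/top8.png

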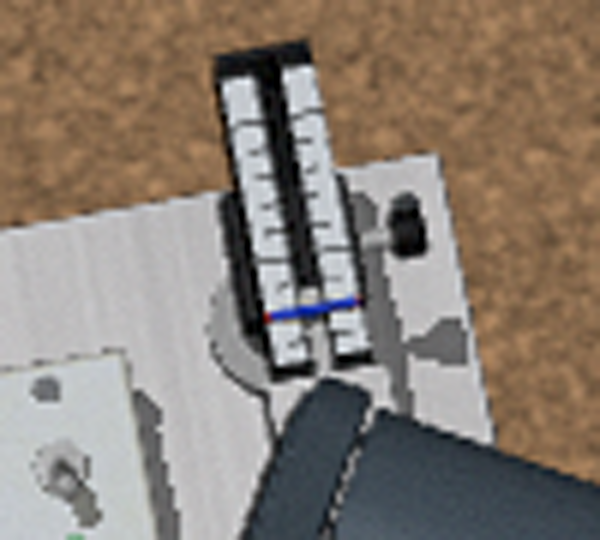

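Stable: the blue pointer covers the red mark (its red ends still show at about (267,318) and (360,302) in the enlarged crop), and the toggle leans towards the green dot.

```bash
python3 -c "
from rig import bot
print(bot.hand_in())"
```

```text
the job is handed in; nothing more can be done
None
```

The loupe is ready and handed in at about 12.7 s of the 45 s allowed; the hand-in gives no verdict.

- **Switch:** I pushed the toggle over with closed fingers. The wrist and top pictures afterwards show it leaning towards the green dot.
- **Button:** I gripped the black block across the lock button. The jaws stopped at 34.8 mm, which matches the button fully in (35 mm).
- **Arm:** I drew it out, and the first pull stopped about 3 mm short, so I added one small correction. The tool then measured about 70 mm of travel. In the top view the blue pointer covers the red mark.
- **Hold:** Over the last 0.5 s the tool moved about 0.2 mm, with the grip still closed.
- **Anything off:** Vertical force on the tool crept from about -3.5 N to -5.2 N during that hold, and I did not trace why; it is well below the limits. I steered clear of the movement holder and the loose items. I did not re-measure their positions before handing in.

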